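Tamp the popped-up fuse links level in their holder

TASK

The chunky fuse links in both lanes of the grey holder on the turntable have popped up in the middle like little roofs. Take the tamper from its sloping stand and press the links down with its sole, never with the gripper itself, until all four lie flat and level on the lane floors, then put the tamper back on the stand as it was, sole flat on the slope against its lip, and let go. Leave everything else where it lies.

Things in the scene. Friction and masses are not known exactly. Their poses are not given: they have to be found in the camera images.
- turntable: Round aluminium turntable, 260 mm across, top at z 30 mm, locked; on it a fixed grey two-lane fuse holder (outside x -98..100, y -55..55 mm) and a small red clamp knob at y -98, top z 56. Origin: centre of underside, on the work surface, z up. Lanes run along its x at y -26 and +26 mm; lane floor z 34 mm, walls and middle divider up to z 60 mm.
- lane0 (a point): Centre line of lane 0 (turntable y -26 mm), at turntable x -8, z 66 mm: where the lane's two links meet, at the height of their top faces once they lie flat. Axes are the turntable's, x along the lane. Lane 46 mm wide, inner face of its fixed -x end wall at x -92 mm.
- lane1 (a point): The same point for lane 1 (turntable y +26 mm).
- stop0 (a joint): Dark steel stop block at the +x end of lane 0, 12 mm thick; slides along the lane with about 5 N of friction and stays where it is left. 0 = as found (face at turntable x 65.5 mm), grows as it is pushed back towards +x, at most 0.0145 m. Two flat links need about 0.0105 m.
- stop1 (a joint): The same stop block for lane 1.
- link0: Loose fuse link, lane 0, -x (fixed wall) end: white ceramic block, rounded silver ends, 84 (x) by 44 (y) by 32 mm (z), 260 g, slippery. Origin at its centre. Starts with outer end on the floor, inner end up, tilted 26 deg, ridge top z 89 mm. A push of 10-25 N down on the ridge drives the stop back and both drop flat.
- link1: Loose fuse link, lane 0, +x (sliding stop) end: white ceramic block, rounded silver ends, 84 (x) by 44 (y) by 32 mm (z), 260 g, slippery. Origin at its centre. Starts with outer end on the floor, inner end up, tilted 26 deg, ridge top z 89 mm. Flat: centre at turntable z 50 mm, top z 66 mm.
- link2: Loose fuse link, lane 1, -x (fixed wall) end: white ceramic block, rounded silver ends, 84 (x) by 44 (y) by 32 mm (z), 260 g, slippery. Origin at its centre. Starts with outer end on the floor, inner end up, tilted 26 deg, ridge top z 89 mm. Flat: centre at turntable z 50 mm, top z 66 mm.
- link3: Loose fuse link, lane 1, +x (sliding stop) end: white ceramic block, rounded silver ends, 84 (x) by 44 (y) by 32 mm (z), 260 g, slippery. Origin at its centre. Starts with outer end on the floor, inner end up, tilted 26 deg, ridge top z 89 mm. Flat: centre at turntable z 50 mm, top z 66 mm.
- tamper_grip (a point): Grip point in the middle of the tamper's upper handle, 80 mm above its sole's underside. Tamper: aluminium sole 110 (x) by 44 (y) by 12 mm, with an upright square wooden handle on its middle, 30 by 30 mm, reaching 100 mm above the underside; about 320 g. z points up along the handle, x along the sole's length.
- tamper_sole (a point): Centre of the flat underside of the tamper's sole; same axes as the grip point.
- stand: Grey fixed tamper stand, 140 by 90 mm, with a face sloping 35 deg, low at its -x end, which points away from the robot. The sole lies flat on it, length up the slope, against a lip 10 mm high at the low end, so the handle leans 35 deg from vertical towards the stand's -x (away from the robot, within 26 deg). Origin: centre of underside, z up.
- stand_rest (a point): Point on the stand's sloping face where the centre of the sole's underside rests: stand frame (0, 0, 60) mm. Axes are the stand's (not tilted).
- spare0: Bystander: spare fuse, white round body with square silver caps, 80 mm long, 28 mm high, lying on the turntable beside the holder; origin centre of the underside.
- spare1: Bystander: same kind of spare fuse, lying on the mat; origin centre of the underside.
- stub: Bystander: white ribbed porcelain insulator stub, upright, 48 mm across, 66 mm high; origin centre of the underside.
- driver: Bystander: screwdriver lying at the right side.
- meter: Bystander: black hand-held meter, 150 by 75 by 40 mm, lying at the left side.
- canister: Bystander: upright can, 52 mm across, 120 mm high, at the right side.
- drum: Bystander: grey empty spool, upright, 64 mm across, 58 mm high, at the left side.
Things that resemble listed ones, but are neither listed nor needed, are in the scene too. What is shaped like the stand but green is not meant. What is shaped like the part that bears tamper_grip but yellow is not meant.

How it is judged:
By the outcome, as a careful person would: the job done as asked, in the order asked, and still so for the second after the job is handed in, with the robot touching nothing.
It also fails if it takes over 58 s, if anything falls off the work surface, if the arm or the gripper's body presses on something with over 40 N, if the wrist force passes 120 N, or if a joint passes its speed limit or range.

ROBOT

A 7-joint arm with a two-finger parallel gripper is mounted at the origin on the work surface. World frame = base frame: x ahead of the robot, y to its left, z up, the work surface at z = 0. Lengths are in mm, angles in rad, forces in N, time in s.
With the tool pointing down it reaches from about 425 to 825 mm from the base axis. Payload 3.6 kg.
Tool frame: the origin (TCP) lies on the mounting face of the last link; the fingertips stand 173 mm ahead of it and the grasp point (between the pads) lies 155 mm ahead of it; z points along the fingers, y is the line along which they close (so a half turn about z gives the same grasp; the last joint's range is limited). The gripper opens to 85 mm and grips with 20 to 120 N. Pads are 22 mm wide; open, the fingers measure 114 mm over their backs; the gripper's body (76 mm by 85 mm) begins 54 mm behind the grasp point. The pads swing forward as they close: fully open they stand 13 mm farther back than shut.
Start: joints at [1.157, 0.615, -0.013, 1.423, 0.008, 1.103, -0.04], TCP at [245.204, -601.956, 404.697] pointing down, gripper open.
Joint ranges: [-3.12, 3.12], [-0.3, 2.06], [-1.34, 1.32], [0.26, 2.42], [-1.36, 4.5], [0.01, 1.98], [-2.84, 2.84]. Speed limits (rad/s): [2.79, 2.79, 3.14, 3.14, 3.14, 3.14, 3.14].

INTERFACE

Orientations are given as a unit quaternion [w, x, y, z].
In Python, from station import sense, snapshot, finish_job, models gives the robot as it stands.
- The arm moves only by the tool arm_command, never from a script. Its argument "moves" is one flat list of numbers, 6 for each row, row after row: the shift along the tool's x, y, z scaled (see below), then the turn, a rotation vector about the tool's x, y, z scaled (see below). A call has 1 to 12 rows; each row is the pose to reach, as a shift and turn from the pose commanded when the call began, along the tool's axes at that moment, turning the shorter way round; what a row does not reach only later rows make up. The controller multiplies each number of a shift by 100 mm and each number of a turn by 180 degrees. A row lasts 1/10 s, in which the tool goes at most 50 mm and 8.59 degrees, less where a joint would pass 70% of its speed; a pose out of reach is approached as far as the arm can. A call with a number of a shift or a turn outside -1 to 1 is refused whole. A call with a gripper value outside its range is refused whole. "gripper" is the opening in per cent of the stroke, from 0 (shut) to 100 (fully open), set as the call begins (left out, the last holds). The fingers move at their own pace and stop on an object; the grip force is fixed at half the most. Time passes only in rows, so rows that repeat a pose let the fingers close. It gives the time, the measured TCP pose, the force, the opening and the grip force at its end, in the units of the state.
- sense(): the state, without advancing time (a new reading comes with each control period).
- snapshot(name): name is "scene" or "top" or "wrist"; returns a dict with "img" (420x560x3 uint8, blue, green, red), "fov_y" (degrees; the focal length in pixels is half the picture's height over the tangent of half this angle, whatever the lens; pixels are square), "cx", "cy" (the principal point, pixels), "rvec" (rotation vector, rad) and "tvec" (3), from world to camera coordinates, as OpenCV has them. Camera axes: x right, y down, z forward; pixel columns grow to the right and rows downward; lengths in mm; the calibration is good to about 2 mm. A picture is of the moment at which its call begins. There is no depth.
- finish_job(): hands the job in; it is judged then, once.
Trained networks look in a picture, given as the dict that the camera call returned (one of the last four; its "shot" number tells which), for a name from the list of things; names that differ only in an ending like _2 or _b are one class to them, and where a whole thing is asked for, a point or a joint stands for the part that bears it (a point fixed in the world has none). Each returns a list of dicts, best first, with "score" (0 to 1); they miss things now and then, are a little off and sometimes report something else, mostly with a low value. They report only what shows in the picture. A call takes as long as a camera call. They do not tell look-alikes from the thing itself.
- models.regions_of(picture, name): "pixels" (420x560 bool, what is visible of it) and "uv" ([column, row] in pixels, amid what is visible of it).
The state is a dict: "t": time; "joint_pos": joint angles; "qd": joint speeds; "joint_torque": joint torques, N m; "position": TCP position; "eef_rot": TCP orientation; "contact_force": force on the tool from outside, world axes, zero at the start; "moment": the same for the moment, N m; "opening": finger opening in mm; "gripper_force": force on a finger pad.
Only numpy, scipy, OpenCV 4.12 (cv2) and the standard library are available. Lean on these libraries where they do the work, as an engineer would, in place of code of your own. Each camera call takes 0.05 s, during which the arm holds its last target. There are 200 camera calls.

## Working session

There is one attempt and no reset: what is moved stays moved. The work goes in short steps, Python scripts to look and compute and a tool call to move; the robot and the scene stay as the last step left them, time stands still between calls to the robot, and variables do not carry over. Pictures are saved under pics/ and viewed, at most 10 in all, crops included, and the job is handed in when it is done.

Besides the shell and the picture viewer there is one more tool, called after ">>>" as a command line: name --argument value ..., lists and objects as JSON in quotes. arm_command: Moves the arm, as the interface text tells. Its arguments: {"type":"object","properties":{"moves":{"type":"array"},"gripper":{"type":"number"}},"required":["moves"]}

```bash
ls; mkdir -p pics; cat > h.py <<'E'
import numpy as np, cv2
from scipy.spatial.transform import Rotation as R
from station import sense, snapshot, finish_job, models
def cam(p):
    f=p["img"].shape[0]/2/np.tan(np.radians(p["fov_y"])/2)
    K=np.array([[f,0,p["cx"]],[0,f,p["cy"]],[0,0,1]]);M=cv2.Rodrigues(np.array(p["rvec"],float))[0]
    return K,M,np.array(p["tvec"],float).ravel()
def ray(p,uv,z):
    K,M,t=cam(p);c=-M.T@t;d=M.T@np.linalg.inv(K)@np.array([uv[0],uv[1],1.])
    return c+d*(z-c[2])/d[2]
def proj(p,X):
    K,M,t=cam(p);x=(K@(M@np.atleast_2d(X).T+t[:,None])).T
    return x[:,:2]/x[:,2:]
E
cat > a.py <<'E'
from h import *
s=sense();print(s["position"],s["eef_rot"],s["opening"],s["t"])
ims=[]
for n in("scene","top"):
    p=snapshot(n);K,M,t=cam(p);print(n,"cam",(-M.T@t).round(),p["fov_y"])
    ims.append(p["img"]);cv2.imwrite(f"pics/{n}.png",p["img"])
    for k in("turntable","stand","tamper_grip","link0","stop0","spare0","stub"):
        for r in models.regions_of(p,k)[:5]:
            print(k,round(r["score"],2),np.round(r["uv"]),r["pixels"].sum(),ray(p,r["uv"],{"turntable":30,"stand":40,"tamper_grip":110,"link0":70,"stop0":60}.get(k,20))[:2].round())
E
python3 a.py
```

```text
pics
[ 245.08383375 -601.67626442  403.55055235] [-1.24459051e-03  9.81349733e-01  1.92226648e-01 -2.62765283e-04] 84.97404055128492 0.0
scene cam [1458. -354.  837.] 46.85924976570136
turntable 0.94 [214. 281.] 4194 [ 592. -218.]
stand 0.88 [316. 196.] 1495 [356. 152.]
stand 0.69 [359. 234.] 978 [567. 186.]
stand 0.63 [369. 172.] 1325 [292. 369.]
tamper_grip 0.88 [188. 219.] 611 [ 428. -239.]
tamper_grip 0.61 [367. 211.] 829 [566. 202.]
tamper_grip 0.36 [307. 280.] 292 [747. -43.]
tamper_grip 0.24 [285. 227.] 309 [552. -20.]
link0 0.94 [229. 263.] 529 [ 585. -177.]
link0 0.79 [203. 249.] 222 [ 513. -223.]
link0 0.78 [220. 243.] 264 [ 504. -177.]
link0 0.68 [210. 269.] 557 [ 592. -225.]
stop0 0.55 [235. 282.] 196 [ 646. -180.]
stop0 0.5 [213. 288.] 186 [ 646. -231.]
spare0 0.63 [252. 255.] 259 [ 520. -101.]
spare0 0.57 [306. 279.] 318 [655.  -5.]
spare0 0.37 [359. 234.] 1216 [547. 199.]
spare0 0.33 [371. 215.] 786 [476. 273.]
spare0 0.19 [227. 264.] 529 [ 531. -171.]
stub 0.9 [287. 227.] 325 [442.  27.]
top cam [ 313.   -3. 1204.] 56.92031636891854
turntable 0.7 [357. 194.] 3679 [ 554. -213.]
turntable 0.56 [326. 196.] 222 [ 550. -116.]
stand 0.89 [218. 215.] 868 [494. 213.]
stand 0.8 [166. 285.] 1572 [289. 368.]
stand 0.65 [237. 267.] 1396 [336. 156.]
tamper_grip 0.6 [213. 195.] 584 [542. 216.]
tamper_grip 0.22 [285. 164.] 178 [632.   7.]
link0 0.95 [364. 184.] 383 [ 575. -229.]
link0 0.76 [347. 184.] 400 [ 576. -179.]
link0 0.7 [363. 209.] 402 [ 499. -221.]
link0 0.2 [282. 230.] 162 [443.  18.]
stop0 0.74 [356. 193.] 3663 [ 552. -204.]
spare0 0.7 [323. 195.] 222 [ 555. -110.]
spare0 0.63 [356. 178.] 3699 [ 606. -215.]
spare0 0.51 [285. 165.] 231 [655.   6.]
stub 0.54 [284. 230.] 186 [447.  14.]
```

```bash
python3 - <<'E'
import cv2,numpy as np
a=cv2.imread("pics/scene.png");b=cv2.imread("pics/top.png")
A=cv2.resize(a[150:320,150:420],(800,504),interpolation=3)
B=cv2.resize(b[130:330,130:410],(800,571),interpolation=3)
cv2.imwrite("pics/sc.png",A);cv2.imwrite("pics/tc.png",B)
E
```

```text
(no output)
```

View pics/sc.png

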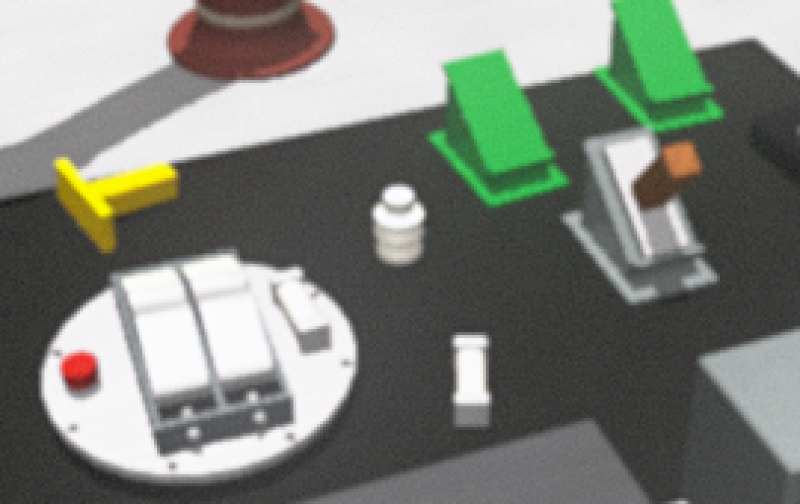

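View pics/tc.png

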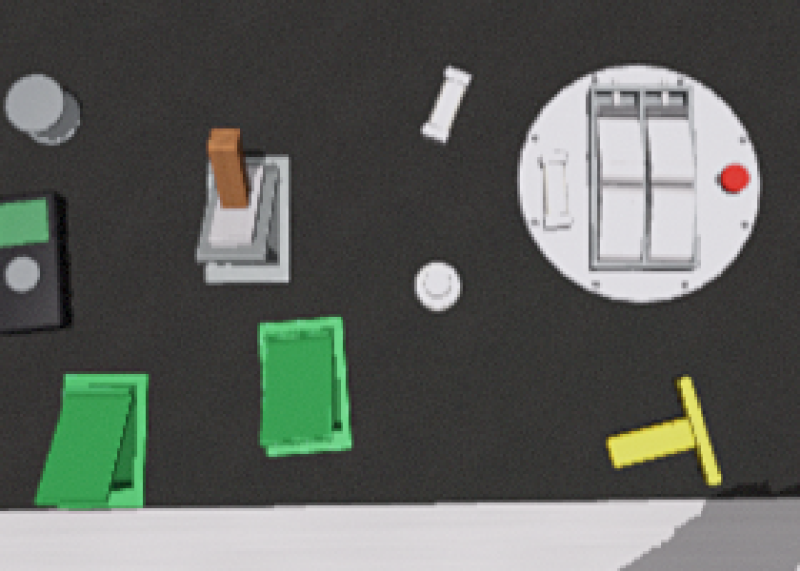

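The real tamper is the brown-handled one on the grey stand: scene (375,208), top (210,190). The look-alikes are the yellow tamper at scene (188,219) and the green stands at scene (316,196) and (369,172). In the top view, the turntable's +x (stop end) points to world +x, with the red knob to the right at top (387,192).

```bash
cat > b.py <<'E'
from h import *
p=snapshot("top")
def P(u,v,z): 
    X=ray(p,(u/2.857+130,v/2.857+130),z);return X[:2].round(1)
# stand base corners
for c in((289,155),(289,282),(205,282)):print("standbase",P(*c,4))
hsv=cv2.cvtColor(p["img"],cv2.COLOR_BGR2HSV)
def c(m,z,n):
    k,l,s,ce=cv2.connectedComponentsWithStats(m.astype(np.uint8));i=1+np.argmax(s[1:,4]);print(n,ce[i],s[i,4],ray(p,ce[i],z).round(1))
    return l==i
red=(hsv[...,1]>150)&((hsv[...,0]<4)|(hsv[...,0]>176))&(hsv[...,2]>90);c(red,56,"knob")
b=(hsv[...,1]>90)&(hsv[...,0]>5)&(hsv[...,0]<18)&(hsv[...,2]>60);m=c(b,110,"handle")
g=(hsv[...,2]>110).astype(np.uint8);k,l,s,ce=cv2.connectedComponentsWithStats(g)
i=l[205,318] or l[140,353];
mm=(l==i)
cn=max(cv2.findContours(mm.astype(np.uint8),0,2)[0],key=cv2.contourArea)
e=cv2.fitEllipse(cn);print(e);print("table",ray(p,e[0],30))
# holder outer corners, z 60
for q in((590,87),(690,87),(590,270),(693,270)):print("holder",P(*q,60))
q=snapshot("scene")
h2=cv2.cvtColor(q["img"],cv2.COLOR_BGR2HSV)
b2=(h2[...,1]>90)&(h2[...,0]>5)&(h2[...,0]<18)&(h2[...,2]>60);b2[:,:330]=0;b2[:, 420:]=0
ys,xs=np.nonzero(b2);print("scene handle",xs.min(),xs.max(),ys.min(),ys.max(),xs.mean(),ys.mean())
# triangulate handle centroid
def tri(uv1,uv2):
    A=[]
    for pp,uv in((p,uv1),(q,uv2)):
        K,M,t=cam(pp);Pm=K@np.c_[M,t];A+= [uv[0]*Pm[2]-Pm[0],uv[1]*Pm[2]-Pm[1]]
    X=np.linalg.svd(np.array(A))[2][-1];return X[:3]/X[3]
y1,x1=np.nonzero(m);print("tri",tri((x1.mean(),y1.mean()),(xs.mean(),ys.mean())))
w=snapshot("wrist");K,M,t=cam(w);s=sense();Rt=R.from_quat(np.roll(s["eef_rot"],-1))
print("wrist cam in tool",Rt.inv().apply(-M.T@t-s["position"]).round(1),w["fov_y"],"fwd",Rt.inv().apply(M[2]).round(3),"right",Rt.inv().apply(M[0]).round(3))
print(Rt.as_matrix().round(3))
E
python3 b.py
```

```text
standbase [598.9 180.1]
standbase [456.5 179.4]
standbase [458.3 271.6]
knob [440.98529412 210.19852941] 272 [ 493.5 -455.7   56. ]
handle [ 31.94741455 105.73517382] 6846 [831.4 771.9 110. ]
((353.1251525878906, 193.88531494140625), (81.79926300048828, 84.66313934326172), 114.11174011230469)
table [ 554.02264086 -201.22923714   30.        ]
holder [ 653.1 -150.5]
holder [ 650.6 -256.9]
holder [ 456.2 -142.6]
holder [ 454.1 -249.2]
scene handle 330 419 13 219 391.0060590759909 73.89649078515527
tri [595.25429724 319.24348341 545.51573908]
wrist cam in tool [84.1 -0.5 31.6] 59.835556096856834 fwd [-0.32  -0.     0.947] right [-0.  1.  0.]
[[ 0.926  0.377  0.   ]
 [ 0.377 -0.926  0.   ]
 [ 0.    -0.    -1.   ]]
```

>>> arm_command --moves '[0.33,-0.33,0,0,0,0,0.67,-0.67,0,0,0,0,1,-1,0,0,0,0]'

```text
t: 1.25
position: [300.6, -470.1, 404.7]
eef_rot: [0.0, 0.981, 0.192, 0.0]
contact_force: [1.1, 0.1, -0.2]
opening: 85.3
gripper_force: 0.0
```

>>> arm_command --moves '[0.33,-0.33,0,0,0,0,0.67,-0.67,0,0,0,0,1,-1,0,0,0,0]'

```text
t: 1.55
position: [355.5, -339.4, 405.1]
eef_rot: [0.0, 0.981, 0.192, 0.0]
contact_force: [1.0, -0.4, -0.0]
opening: 85.5
gripper_force: 0.0
```

>>> arm_command --moves '[0.33,-0.33,0,0,0,0,0.67,-0.67,0,0,0,0,1,-1,0,0,0,0]'

```text
t: 1.85
position: [410.4, -209.0, 405.2]
eef_rot: [0.0, 0.981, 0.192, 0.001]
contact_force: [1.4, -0.5, -0.6]
opening: 85.5
gripper_force: 0.0
```

>>> arm_command --moves '[0.33,-0.33,0,0,0,0,0.67,-0.67,0,0,0,0,1,-1,0,0,0,0]'

```text
t: 2.15
position: [465.3, -78.7, 405.2]
eef_rot: [0.0, 0.981, 0.192, 0.001]
contact_force: [0.7, -0.8, 1.0]
opening: 85.4
gripper_force: 0.0
```

>>> arm_command --moves '[0.33,-0.33,0,0,0,0,0.67,-0.67,0,0,0,0,1,-1,0,0,0,0]'

```text
t: 2.45
position: [520.2, 51.7, 405.1]
eef_rot: [0.0, 0.981, 0.192, 0.001]
contact_force: [0.9, -1.1, -0.8]
opening: 84.9
gripper_force: 0.0
```

>>> arm_command --moves '[0.33,-0.33,0,0,0,0,0.67,-0.67,0,0,0,0,1,-1,0,0,0,0]'

```text
t: 2.75
position: [575.1, 182.0, 405.0]
eef_rot: [-0.0, 0.981, 0.192, 0.0]
contact_force: [0.8, -0.1, 0.1]
opening: 85.5
gripper_force: 0.0
```

```bash
cat >> h.py <<'E'
def rot(xa,za):
    za=np.array(za,float)/np.linalg.norm(za);xa=np.array(xa,float);xa-=za*(xa@za);xa/=np.linalg.norm(xa)
    return R.from_matrix(np.c_[xa,np.cross(za,xa),za])
def tool(yaw,tilt):
    "tool x at yaw (deg), fingers tilted back toward -x by tilt deg from down"
    y,t=np.radians([yaw,tilt]);h=np.array([np.cos(y),np.sin(y),0])
    return rot(h,-np.sin(t)*h-np.array([0,0,np.cos(t)]))
def to(pos,Rt,s=None):
    s=s or sense();R0=R.from_quat(np.roll(s["eef_rot"],-1))
    print("shift",(R0.inv().apply(np.array(pos)-s["position"])/100).round(3),"turn",((R0.inv()*Rt).as_rotvec()/np.pi).round(4),"deg",np.degrees((R0.inv()*Rt).magnitude()).round(1))
E
python3 -c "
from h import *
to([720,226,334],tool(0,35)); print(np.round(sense()['joint_pos'],2))"
```

```text
shift [1.507 0.14  0.711] turn [ 0.0376 -0.1922  0.1193] deg 41.3
[-0.24  0.54 -0.16  1.56  0.1   1.04 -1.61]
```

>>> arm_command --moves '[0.2,0.03,0.1,0.0075,-0.0384,0.0239,0.4,0.06,0.2,0.015,-0.0769,0.0477,0.6,0.08,0.3,0.0226,-0.1153,0.0716,0.8,0.11,0.4,0.03,-0.1538,0.0954,1,0.14,0.5,0.0376,-0.1922,0.1193,1,0.14,0.5,0.0376,-0.1922,0.1193]'

```text
t: 3.35
position: [674.1, 204.5, 348.3]
eef_rot: [0.001, 0.953, -0.001, -0.304]
contact_force: [0.3, 0.6, -0.4]
opening: 85.1
gripper_force: 0.0
```

```bash
cat > c.py <<'E'
from h import *
s=sense();print(s["position"],np.round(s["joint_pos"],2));to([720,226,334],tool(0,35),s)
w=snapshot("wrist");cv2.imwrite("pics/w1.png",w["img"])
for k in("tamper_grip","stand"):
    for r in models.regions_of(w,k)[:3]:print(k,r["score"],r["uv"],r["pixels"].sum())
for n,X in dict(rest=[528,226,60],grip=[574,226,125.5],top=[585.4,226,142]).items():print(n,proj(w,X)[0].round())
E
python3 c.py
```

```text
[674.0627396  204.46490077 348.33383219] [-0.26  0.91 -0.09  1.05 -0.12  1.78 -1.9 ]
shift [ 0.457 -0.217 -0.15 ] turn [ 0.0005  0.0025 -0.0011] deg 0.5
tamper_grip 0.86 [248.8, 127.7] 9652
tamper_grip 0.8 [546.2, 248.9] 640
stand 0.96 [148.0, 245.8] 6308
stand 0.88 [317.3, 231.3] 7598
stand 0.76 [264.1, 46.8] 12081
rest [254. 135.]
grip [245. 153.]
top [241. 160.]
```

View pics/w1.png

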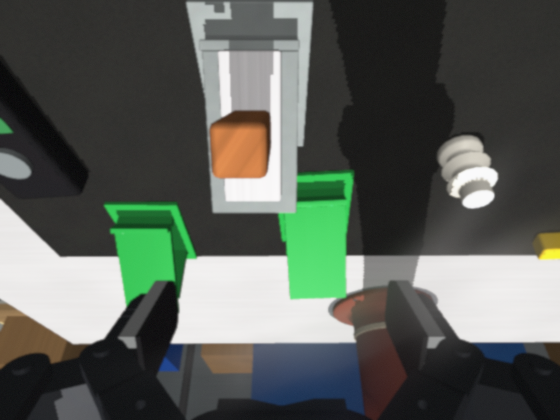

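The wrist view shows the brown handle's end face at about (210-268, 121-178). The white sole spans (218-283, 50-202), lying on the grey stand with its lip at row 45. The green stands are at (148,245) and (317,231). Next I fit the tamper pose.

```bash
cat > d.py <<'E'
from h import *
from scipy.optimize import least_squares
w=snapshot("wrist");im=w["img"];hsv=cv2.cvtColor(im,cv2.COLOR_BGR2HSV)
m=((hsv[...,1]>120)&(hsv[...,0]>5)&(hsv[...,0]<20));m[:90]=0;m[200:]=0;m[:,:190]=0;m[:,300:]=0
c=max(cv2.findContours(m.astype(np.uint8),0,2)[0],key=cv2.contourArea);hull=cv2.convexHull(c).squeeze().astype(np.float32)
T=np.radians(35)
def frame(q):
    # tamper axes: z leaning to stand -x
    y=np.radians(q[2]);hx=np.array([np.cos(y),np.sin(y),0]) # lean direction, world
    z=np.sin(T)*hx+np.cos(T)*np.array([0,0,1]);x=np.cos(T)*hx-np.sin(T)*np.array([0,0,1]);return x,np.cross(z,x),z
def pts(q,L):
    x,y,z=frame(q);return np.array([[q[0],q[1],60]+a*x+b*y+cc*z for a,b,cc in L])
H=[(a,b,cc) for a in(-15,15) for b in(-15,15) for cc in(12,100)]
S=[(-55,22,12),(-55,-22,12),(55,22,12),(55,-22,12)]
Suv=np.array([(224.5,202),(281,202)])
def res(q):
    h=cv2.convexHull(proj(w,pts(q,H)).astype(np.float32))
    r=[cv2.pointPolygonTest(h,(float(u),float(v)),True) for u,v in hull]
    hc=hull.reshape(-1,1,2);r2=[cv2.pointPolygonTest(hc,(float(u),float(v)),True) for u,v in h.squeeze()]
    return np.r_[r,r2,(proj(w,pts(q,S[:2]))-Suv).ravel()]
o=least_squares(res,[528,226,0],loss="soft_l1",diff_step=1e-4)
print(o.x,np.abs(o.fun).mean(),np.abs(o.fun).max());print("sole",proj(w,pts(o.x,S)).round().tolist(),"top",proj(w,pts(o.x,H[1::2])).round().tolist())
x,y,z=frame(o.x);rest=np.array([o.x[0],o.x[1],60]);grip=rest+80*z;tcp=grip+155*z
print("grip",grip.round(1),"tcp",tcp.round(1))
to(tcp+70*z,tool(o.x[2],35));to(tcp,tool(o.x[2],35))
E
python3 d.py
```

```text
[531.62501072 228.00054906  -2.08076434] 2.9716269221866507 10.858432245551397
sole [[224.0, 197.0], [279.0, 199.0], [221.0, 47.0], [284.0, 50.0]] top [[271.0, 175.0], [215.0, 173.0], [273.0, 118.0], [214.0, 116.0]]
grip [577.5 226.3 125.5] tcp [666.3 223.1 252.5]
shift [ 0.552 -0.166  0.186] turn [ 0.0065 -0.0008  0.0099] deg 2.1
shift [ 0.55  -0.181  0.886] turn [ 0.0065 -0.0008  0.0099] deg 2.1
```

```bash
python3 -c "
from h import *
z=np.array([.5735,-.01,.819]);t=np.array([664.8,226.6,252.5])
to(t+70*z,tool(-1,35));to(t,tool(-1,35))"
```

```text
shift [ 0.539 -0.209  0.194] turn [ 0.0031 -0.0008  0.005 ] deg 1.1
shift [ 0.538 -0.216  0.894] turn [ 0.0031 -0.0008  0.005 ] deg 1.1
```

>>> arm_command --moves '[0.27,-0.1,0.1,0.0015,0,0.0025,0.54,-0.21,0.19,0.003,-0.001,0.005,0.54,-0.21,0.4,0.003,-0.001,0.005,0.54,-0.21,0.65,0.003,-0.001,0.005,0.54,-0.21,0.89,0.003,-0.001,0.005,0.54,-0.21,0.89,0.003,-0.001,0.005]'

```text
t: 4.15
position: [663.1, 226.1, 250.9]
eef_rot: [-0.001, 0.953, -0.008, -0.304]
contact_force: [-0.2, 0.0, 0.2]
opening: 85.6
gripper_force: 0.0
```

```bash
python3 -c "
from h import *
w=snapshot('wrist');cv2.imwrite('pics/w2.png',w['img']);s=sense();print(s['position'],s['eef_rot'],s['contact_force'],np.round(s['joint_pos'],2))
Rt=R.from_quat(np.roll(s['eef_rot'],-1))
print('gp',proj(w,s['position']+Rt.apply([0,0,155]))[0])"
```

```text
[664.5976655  226.04149507 252.54796357] [-0.0020702   0.95315603 -0.00825618 -0.30235927] [ 0.54252728  0.12358885 -0.1003074 ] [-0.28  0.99 -0.1   1.14 -0.13  1.59 -1.91]
gp [283.76223629 311.22111481]
```

View pics/w2.png

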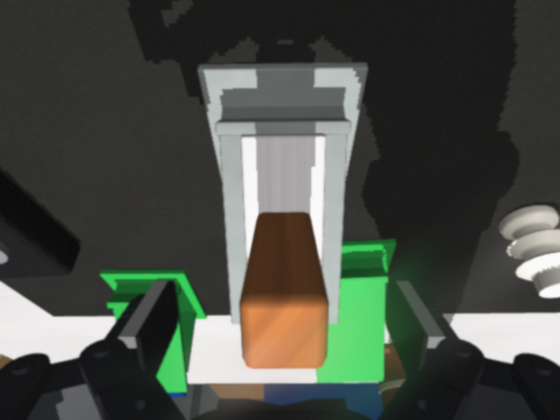

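The handle's end face is centred at (284,333), midway between the fingers (columns 150 and 420). Closing.

>>> arm_command --moves '[0,0,0,0,0,0,0,0,0,0,0,0,0,0,0,0,0,0,0,0,0,0,0,0,0,0,0,0,0,0,0,0,0,0,0,0,0,0,0,0,0,0,0,0,0,0,0,0]' --gripper 0

```text
t: 5.0
position: [666.0, 225.5, 251.7]
eef_rot: [-0.002, 0.953, -0.009, -0.302]
contact_force: [2.3, -1.5, 6.0]
opening: 29.3
gripper_force: 59.6
```

```bash
python3 -c "
from h import *
p=snapshot('wrist');s=sense()
Rt=R.from_quat(np.roll(s['eef_rot'],-1))
for d in(12,100):
  print(d,proj(p,s['position']+Rt.apply([[a,b,235-d] for a in(-15,15) for b in (-15,15)])).round().tolist())
print(s['opening'],s['gripper_force'],s['contact_force'],s['position'],Rt.as_matrix().round(4).tolist())
hsv=cv2.cvtColor(p['img'],cv2.COLOR_BGR2HSV);cv2.imwrite('pics/w3.png',p['img'])
m=((hsv[...,1]>120)&(hsv[...,0]>5)&(hsv[...,0]<20));print([ (r,np.nonzero(m[r,200:360])[0][[0,-1]]+200) for r in range(210,380,20) if m[r,200:360].any()])"
```

```text
12 [[258.0, 264.0], [309.0, 264.0], [256.0, 216.0], [310.0, 216.0]]
100 [[242.0, 378.0], [326.0, 378.0], [239.0, 306.0], [330.0, 306.0]]
29.267286796997762 59.635984897613525 [ 1.88005277 -2.05193076  4.73646096] [665.98302312 225.50333709 251.69026125] [[0.8178, -0.0187, -0.5753], [-0.0161, -0.9998, 0.0095], [-0.5753, 0.0015, -0.8179]]
[(230, array([256, 308])), (250, array([252, 312])), (270, array([245, 318])), (290, array([241, 322])), (310, array([238, 324])), (330, array([239, 323])), (350, array([241, 322]))]
```

>>> arm_command --moves '[0,0,-0.2,0,0,0,0,0,-0.6,0,0,0,0,0,-1,0,0,0]'

```text
t: 5.35
position: [723.3, 225.3, 331.0]
eef_rot: [-0.002, 0.953, -0.009, -0.304]
contact_force: [1.3, 0.9, -3.5]
opening: 29.4
gripper_force: 59.9
```

>>> arm_command --moves '[-0.19,0.2,0.04,0,0.039,0,-0.38,0.4,0.08,0,0.078,0,-0.57,0.6,0.12,0,0.117,0,-0.77,0.8,0.16,0,0.156,0,-0.97,1,0.19,0,0.195,0]'

```text
t: 5.85
position: [629.5, 126.2, 371.4]
eef_rot: [0.001, 1.0, -0.009, -0.001]
contact_force: [-0.2, -0.0, -3.3]
opening: 29.4
gripper_force: 59.8
```

>>> arm_command --moves '[-0.1,0.33,-0.1,0,0,0,-0.2,0.67,-0.2,0,0,0,-0.3,1,-0.3,0,0,0]'

```text
t: 6.15
position: [597.9, 26.6, 401.9]
eef_rot: [0.001, 1.0, -0.009, -0.003]
contact_force: [0.3, -0.3, -2.4]
opening: 29.3
gripper_force: 60.1
```

>>> arm_command --moves '[-0.1,0.33,-0.1,0,0,0,-0.2,0.67,-0.2,0,0,0,-0.3,1,-0.3,0,0,0]'

```text
t: 6.45
position: [566.4, -73.0, 432.0]
eef_rot: [0.0, 1.0, -0.009, -0.003]
contact_force: [2.3, 0.4, -2.8]
opening: 29.2
gripper_force: 60.1
```

```bash
cat > e.py <<'E'
from h import *
s=sense();print(s["t"],s["position"],R.from_quat(np.roll(s["eef_rot"],-1)).as_matrix().round(3).tolist(),s["opening"])
to([543.5,-225.7,420],tool(-2.2,0),s)
w=snapshot("wrist");cv2.imwrite("pics/w4.png",w["img"])
a=np.radians(-2.2);Z=R.from_euler("z",a)
for n,X in dict(c00=[-98,-55,60],c01=[-98,55,60],c10=[100,-55,60],c11=[100,55,60],knob=[0,-98,56],r0=[-8,-26,89],r1=[-8,26,89]).items():print(n,proj(w,Z.apply(X)+[552.5,-200,0])[0].round())
E
python3 e.py
```

```text
6.45 [566.43031495 -72.96419373 432.03221919] [[1.0, -0.018, -0.006], [-0.018, -1.0, -0.0], [-0.006, 0.001, -1.0]] 29.207112018214755
shift [-0.201  1.531  0.122] turn [0.0002 0.0019 0.0065] deg 1.2
c00 [453. 279.]
c01 [349. 277.]
c10 [492.  79.]
c11 [367.  76.]
knob [513. 189.]
r0 [453. 206.]
r1 [395. 205.]
```

View pics/w4.png

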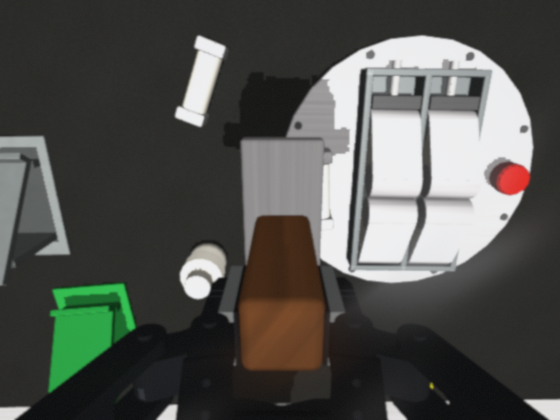

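Wrist view: holder corners at (361,69), (490,70), (349,270) and (455,269), ridges at (393,198) and (445,200), knob at (513,179). Fitting the pose.

```bash
cat > f.py <<'E'
from h import *
from scipy.optimize import least_squares
w=snapshot("wrist")
P=np.array([[100,55,60],[100,-55,60],[-98,55,60],[-98,-55,60],[0,-98,56],[-8,26,89],[-8,-26,89.]])
U=np.array([(361,69),(490,70),(349,270),(455,269),(513,179),(393,198),(445,200)])
f=lambda q:(proj(w,R.from_euler("z",q[2],degrees=True).apply(P)+[q[0],q[1],0])-U).ravel()
o=least_squares(f,[552,-200,-2],loss="soft_l1",x_scale=[1,1,.5]);q=o.x;print(q.round(2),o.fun.reshape(-1,2).round(1).tolist())
Z=R.from_euler("z",q[2],degrees=True)
for l in(-26,26):
    X=Z.apply([-8,l,66])+[q[0],q[1],0];print(X.round(1));to([X[0],X[1],345],tool(q[2],0))
E
python3 f.py
```

```text
[ 556.47 -209.69   -1.57] [[1.7, 0.8], [-2.5, -0.4], [0.3, 0.9], [-1.7, 1.3], [-2.6, -0.1], [0.4, -0.9], [6.1, -3.1]]
[ 547.8 -235.5   66. ]
shift [-0.13   1.563  0.896] turn [ 0.0023  0.0013 -0.0005] deg 0.5
[ 549.2 -183.5   66. ]
shift [-0.131  1.043  0.892] turn [ 0.0023  0.0013 -0.0005] deg 0.5
```

>>> arm_command --moves '[-0.1,0.4,0,0.002,0.0013,0,-0.18,0.8,0,0.002,0.0013,0,-0.18,1,0,0.002,0.0013,0]'

```text
t: 6.85
position: [545.7, -175.6, 431.9]
eef_rot: [-0.001, 1.0, -0.012, -0.002]
contact_force: [-0.4, -0.6, -1.5]
opening: 29.2
gripper_force: 60.8
```

>>> arm_command --moves '[0,0.3,0,0,0,0,0,0.3,0,0,0,0]'

```text
t: 7.05
position: [545.8, -206.7, 431.7]
eef_rot: [-0.001, 1.0, -0.013, -0.001]
contact_force: [-0.5, -0.6, -2.7]
opening: 29.3
gripper_force: 60.9
```

```bash
python3 - <<'E'
from h import *
w=snapshot("wrist");cv2.imwrite("pics/w5.png",w["img"]);s=sense();print(s["position"])
for y in(-200,-209.7):
    Z=R.from_euler("z",-1.8,degrees=True);print(proj(w,Z.apply([[100,55,60],[100,-55,60],[-98,55,60],[-98,-55,60],[0,-98,56]])+[556,y,0]).round().tolist())
# stub/knob consistency
hsv=cv2.cvtColor(w["img"],cv2.COLOR_BGR2HSV)
E
```

```text
[ 546.33221604 -203.88132835  431.68396496]
[[212.0, 52.0], [340.0, 53.0], [222.0, 260.0], [329.0, 261.0], [378.0, 167.0]]
[[223.0, 52.0], [351.0, 53.0], [232.0, 260.0], [338.0, 261.0], [388.0, 167.0]]
```

View pics/w5.png

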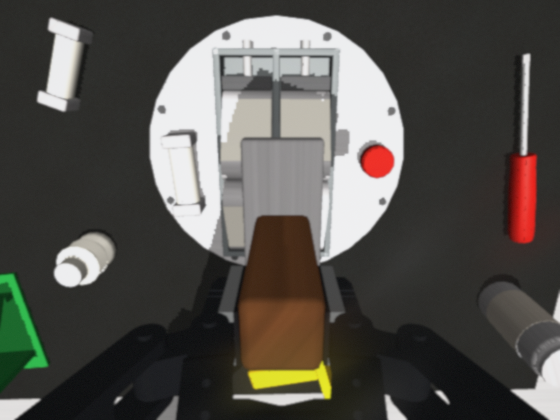

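```bash
python3 -c "
from h import *
to([548,-226.3,345],tool(-1.8,0))"
```

```text
shift [0.023 0.228 0.866] turn [-0.0015  0.0006  0.0026] deg 0.6
```

>>> arm_command --moves '[0.02,0.22,0,0,0.0006,0.0026,0.02,0.22,0.4,-0.001,0.0006,0.0026,0.02,0.22,0.8,-0.001,0.0006,0.0026,0.02,0.22,0.86,-0.001,0.0006,0.0026,0.02,0.22,0.86,-0.001,0.0006,0.0026]'

```text
t: 7.6
position: [549.1, -221.8, 345.9]
eef_rot: [-0.002, 1.0, -0.012, -0.0]
contact_force: [0.3, 0.0, -1.7]
opening: 29.4
gripper_force: 60.7
```

>>> arm_command --moves '[0,0,0.05,0,0,0,0,0,0.1,0,0,0,0,0,0.15,0,0,0,0,0,0.18,0,0,0,0,0,0.2,0,0,0,0,0,0.2,0,0,0]'

```text
t: 8.2
position: [549.0, -223.4, 327.3]
eef_rot: [-0.001, 1.0, -0.013, 0.002]
contact_force: [-0.4, 0.1, -3.7]
opening: 29.1
gripper_force: 60.8
```

```bash
python3 -c "
from h import *
s=sense();print(s['position'],s['contact_force'],s['moment']);to([548,-226.3,345],tool(-1.8,0))"
```

```text
[ 549.0156723  -223.41592756  327.31268446] [-0.3658846   0.1146689  -3.65346294] [ 0.00368738  0.04188355 -0.01523744]
shift [-0.009  0.029 -0.177] turn [-0.0006 -0.0011  0.0015] deg 0.4
```

>>> arm_command --moves '[0,0.03,0,0,0,0.0015,0,0.03,0.02,0,0,0.0015,0,0.03,0.04,0,0,0.0015,0,0.03,0.06,0,0,0.0015,0,0.03,0.08,0,0,0.0015,0,0.03,0.1,0,0,0.0015,0,0.03,0.12,0,0,0.0015]'

```text
t: 8.9
position: [549.3, -226.6, 316.5]
eef_rot: [-0.0, 1.0, -0.016, 0.003]
contact_force: [-0.7, -0.8, 4.0]
opening: 29.3
gripper_force: 61.8
```

>>> arm_command --moves '[0,0,0.02,0,0,0,0,0,0.04,0,0,0,0,0,0.06,0,0,0,0,0,0.08,0,0,0,0,0,0.1,0,0,0,0,0,0.12,0,0,0]'

```text
t: 9.5
position: [548.8, -226.2, 302.6]
eef_rot: [-0.001, 1.0, -0.016, 0.001]
contact_force: [-0.3, -0.1, -1.7]
opening: 29.2
gripper_force: 61.1
```

```bash
python3 -c "
from h import *
s=sense();print(s['position'],s['contact_force'],s['moment']);to([548,-226.3,301],tool(-1.8,0))"
```

```text
[ 548.81939947 -226.21000217  302.58243853] [-0.32301812 -0.13497333 -1.70698348] [-0.02019099  0.10266037 -0.04412587]
shift [-0.008  0.001  0.016] turn [-0.0008 -0.0007  0.0001] deg 0.2
```

>>> arm_command --moves '[0,0,0.01,0,0,0,0,0,0.02,0,0,0,0,0,0.03,0,0,0,0,0,0.03,0,0,0]'

```text
t: 9.9
position: [549.1, -226.1, 301.0]
eef_rot: [-0.001, 1.0, -0.016, 0.002]
contact_force: [-0.9, 1.5, 1.6]
opening: 29.5
gripper_force: 61.7
```

>>> arm_command --moves '[0,0,0.015,0,0,0,0,0,0.03,0,0,0,0,0,0.03,0,0,0]'

```text
t: 10.2
position: [549.5, -226.2, 300.5]
eef_rot: [-0.001, 1.0, -0.016, 0.003]
contact_force: [-3.6, 1.6, 14.6]
opening: 29.5
gripper_force: 63.1
```

>>> arm_command --moves '[0,0,0.02,0,0,0,0,0,0.02,0,0,0]'

```text
t: 10.4
position: [549.4, -226.3, 300.4]
eef_rot: [-0.0, 1.0, -0.016, 0.003]
contact_force: [-6.6, 2.6, 23.4]
opening: 29.0
gripper_force: 64.3
```

>>> arm_command --moves '[0,0,-0.1,0,0,0,0,0,-0.4,0,0,0,0,0.0,-0.5,0,0,0,0,-0.2,-0.5,0,0,0,0,-0.52,-0.5,0,0,0,0,-0.52,-0.5,0,0,0]'

```text
t: 11.0
position: [551.4, -168.4, 344.7]
eef_rot: [-0.004, 1.0, -0.012, 0.002]
contact_force: [0.5, 1.2, -2.9]
opening: 29.3
gripper_force: 60.9
```

```bash
python3 -c "
from h import *
s=sense();print(s['position'],s['contact_force']);to([549.5,-174.3,327],tool(-1.8,0))
p=snapshot('top');q=snapshot('scene')
A=cv2.resize(p['img'][140:240,300:420],(480,400),interpolation=3);B=cv2.resize(q['img'][220:320,160:280],(480,400),interpolation=3)
cv2.imwrite('pics/m1.png',cv2.resize(np.hstack([A,B]),(800,333)))"
```

```text
[ 551.40782372 -168.4108402   344.73500297] [ 0.54313939  1.16640168 -2.87884746]
shift [-0.018  0.061  0.177] turn [-0.0025 -0.0011  0.0027] deg 0.7
```

View pics/m1.png

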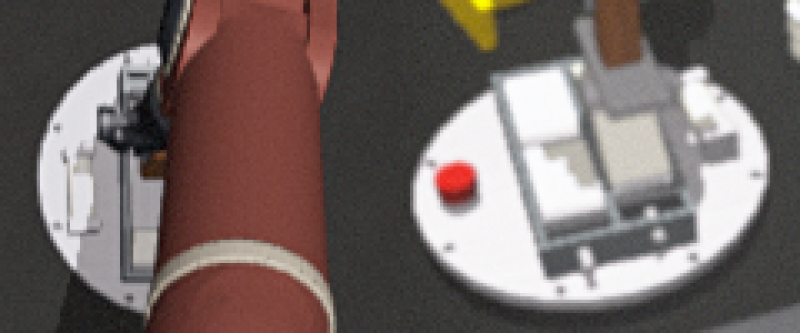

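The scene crop on the right shows lane 0 flat, with its stop rod pushed out at about (587,265), and lane 1 still peaked. Now lane 1.

>>> arm_command --moves '[-0.015,0.05,0.05,-0.001,-0.001,0.0027,-0.015,0.05,0.15,-0.001,-0.001,0.0027,-0.015,0.05,0.17,-0.001,-0.001,0.0027]'

```text
t: 11.4
position: [548.1, -180.6, 326.5]
eef_rot: [0.001, 1.0, -0.021, -0.001]
contact_force: [0.6, 0.4, -3.6]
opening: 29.3
gripper_force: 60.9
```

```bash
python3 -c "
from h import *
s=sense();print(s['position'],s['contact_force']);to([549.5,-174.3,301],tool(-1.8,0))"
```

```text
[ 548.07458734 -180.56927611  326.53019669] [ 0.6458474   0.42788866 -3.58673171]
shift [ 0.012 -0.064  0.255] turn [ 0.0004  0.0009 -0.0034] deg 0.6
```

>>> arm_command --moves '[0,0,0,0,0,0,0,0,0,0,0,0,0,0,0,0,0,0]'

```text
t: 11.7
position: [549.2, -179.4, 328.8]
eef_rot: [0.001, 1.0, -0.02, 0.001]
contact_force: [-0.0, 0.4, -3.1]
opening: 28.8
gripper_force: 60.9
```

```bash
python3 -c "
from h import *
s=sense();print(s['position'],s['contact_force']);to([549.5,-174.3,301],tool(-1.8,0))"
```

```text
[ 549.1517045  -179.42605842  328.77843168] [-0.03956258  0.43662251 -3.07672665]
shift [ 0.001 -0.052  0.278] turn [ 0.0005 -0.0005 -0.0026] deg 0.5
```

>>> arm_command --moves '[0,-0.05,0,0,0,-0.0026,0,-0.05,0.02,0,0,-0.0026,0,-0.05,0.04,0,0,-0.0026,0,-0.05,0.06,0,0,-0.0026,0,-0.05,0.08,0,0,-0.0026,0,-0.05,0.1,0,0,-0.0026,0,-0.05,0.12,0,0,-0.0026,0,-0.05,0.14,0,0,-0.0026]'

```text
t: 12.5
position: [551.2, -174.6, 316.8]
eef_rot: [0.001, 1.0, -0.016, 0.005]
contact_force: [2.3, 0.0, 5.0]
opening: 29.0
gripper_force: 62.0
```

>>> arm_command --moves '[0,0,0.02,0,0,0,0,0,0.04,0,0,0,0,0,0.06,0,0,0,0,0,0.08,0,0,0,0,0,0.1,0,0,0,0,0,0.12,0,0,0,0,0,0.14,0,0,0]'

```text
t: 13.2
position: [548.6, -174.5, 300.5]
eef_rot: [0.0, 1.0, -0.016, -0.001]
contact_force: [-4.0, 0.1, 9.7]
opening: 29.4
gripper_force: 62.5
```

>>> arm_command --moves '[0,0,0.01,0,0,0,0,0,0.02,0,0,0,0,0,0.02,0,0,0]'

```text
t: 13.5
position: [548.9, -174.5, 300.5]
eef_rot: [0.001, 1.0, -0.016, 0.0]
contact_force: [-3.9, 0.7, 9.6]
opening: 29.5
gripper_force: 62.6
```

>>> arm_command --moves '[0,0,0.02,0,0,0,0,0,0.04,0,0,0,0,0,0.04,0,0,0]'

```text
t: 13.8
position: [548.7, -174.6, 300.4]
eef_rot: [0.001, 1.0, -0.016, 0.001]
contact_force: [-10.4, 2.3, 31.7]
opening: 29.2
gripper_force: 65.2
```

>>> arm_command --moves '[0,0,-0.1,0,0,0,0,0,-0.4,0,0,0,0,0,-0.8,0,0,0,0,-0.3,-1,0,0,0,0,-0.7,-1,0,0,0,0,-1,-1,0,0,0,0,-1,-1,0,0,0]'

```text
t: 14.5
position: [552.4, -67.5, 393.8]
eef_rot: [-0.002, 1.0, -0.011, -0.0]
contact_force: [0.1, 0.6, -3.2]
opening: 29.4
gripper_force: 61.0
```

```bash
python3 -c "
from h import *
s=sense();print(s['position'],s['eef_rot'])
w=snapshot('wrist')
q=snapshot('scene')
A=cv2.resize(w['img'],(533,400));B=cv2.resize(q['img'][220:320,160:280],(480,400),interpolation=3)
cv2.imwrite('pics/m2.png',cv2.resize(np.hstack([A,B]),(800,316)))"
```

```text
[552.38768592 -67.5297712  393.80844402] [-2.22991345e-03  9.99940631e-01 -1.06588317e-02 -3.89603758e-04]
```

View pics/m2.png

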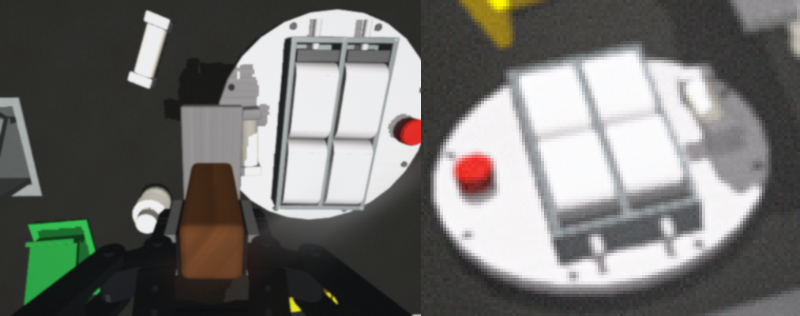

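Both lanes are flat and both stop rods are out (right half, rods near (600,250) and (670,235)). Returning the tamper to the stand.

>>> arm_command --moves '[0.17,-0.33,0,0,0,0,0.33,-0.67,0,0,0,0,0.5,-1,0,0,0,0]'

```text
t: 14.9
position: [606.0, 23.0, 393.7]
eef_rot: [0.001, 1.0, -0.018, -0.0]
contact_force: [0.8, 0.7, -2.7]
opening: 29.2
gripper_force: 61.1
```

>>> arm_command --moves '[0.17,-0.33,0,0,0,0,0.33,-0.67,0,0,0,0,0.5,-1,0,0,0,0,0.5,-1,0,0,0,0,0.5,-1,0,0,0,0]'

```text
t: 15.4
position: [658.9, 122.1, 392.7]
eef_rot: [0.002, 1.0, -0.016, -0.001]
contact_force: [-0.3, -0.9, -3.5]
opening: 29.4
gripper_force: 61.2
```

```bash
cat >> h.py <<'E'
GR=R.from_matrix([[0.8178,-0.0187,-0.5753],[-0.0161,-0.9998,0.0095],[-0.5753,0.0015,-0.8179]]);GP=np.array([666.0,225.5,251.7])
def back(d): to(GP-d*GR.as_matrix()[:,2],GR)
E
python3 -c "
from h import *
print(sense()['position']);back(80)"
```

```text
[658.86138513 122.07163148 392.67202411]
shift [ 0.5   -1.045  0.751] turn [-0.0007 -0.1947 -0.004 ] deg 35.0
```

>>> arm_command --moves '[0.1,-0.2,0,0,-0.039,-0.001,0.2,-0.4,0.1,0,-0.078,-0.002,0.3,-0.6,0.2,0,-0.117,-0.003,0.4,-0.8,0.4,0,-0.156,-0.004,0.5,-1,0.6,-0.0007,-0.1947,-0.004,0.5,-1,0.75,-0.0007,-0.1947,-0.004,0.5,-1,0.75,-0.0007,-0.1947,-0.004,0.5,-1,0.75,-0.0007,-0.1947,-0.004,0.5,-1,0.75,-0.0007,-0.1947,-0.004]'

```text
t: 16.3
position: [712.1, 218.9, 322.4]
eef_rot: [-0.003, 0.954, -0.01, -0.298]
contact_force: [-0.9, -0.8, -3.2]
opening: 29.0
gripper_force: 61.2
```

```bash
python3 -c "
from h import *
print(sense()['position']);back(80);back(10);back(0)"
```

```text
[712.13303224 218.8775544  322.38819416]
shift [ 0.028 -0.059  0.045] turn [-0.0009 -0.0024 -0.0004] deg 0.5
shift [ 0.023 -0.057  0.745] turn [-0.0009 -0.0024 -0.0004] deg 0.5
shift [ 0.022 -0.056  0.845] turn [-0.0009 -0.0024 -0.0004] deg 0.5
```

>>> arm_command --moves '[-0.02,-0.056,0.2,-0.001,-0.0024,0,-0.02,-0.056,0.45,-0.001,-0.0024,0,-0.02,-0.056,0.65,-0.001,-0.0024,0,-0.02,-0.056,0.7,-0.001,-0.0024,0,-0.02,-0.056,0.7,-0.001,-0.0024,0,-0.02,-0.056,0.7,-0.001,-0.0024,0]'

```text
t: 16.9
position: [671.0, 226.7, 265.2]
eef_rot: [-0.002, 0.953, -0.009, -0.302]
contact_force: [0.3, 0.8, -3.3]
opening: 29.2
gripper_force: 61.1
```

```bash
python3 -c "
from h import *
s=sense();print(s['position'],s['contact_force']);back(0)"
```

```text
[671.00324459 226.67564792 265.150306  ] [ 0.29712899  0.83781681 -3.27847701]
shift [0.037 0.012 0.139] turn [0.0001 0.0004 0.0001] deg 0.1
```

Now descend gently to the slope, still 4 mm short of the lip.

>>> arm_command --moves '[0,0.01,0.04,0,0,0,0,0.01,0.08,0,0,0,0,0.01,0.11,0,0,0,0,0.01,0.13,0,0,0,0,0.01,0.14,0,0,0,0,0.01,0.14,0,0,0]'

```text
t: 17.5
position: [662.8, 226.0, 254.1]
eef_rot: [-0.002, 0.953, -0.009, -0.303]
contact_force: [2.8, -1.5, 4.9]
opening: 29.4
gripper_force: 62.4
```

```bash
python3 -c "
from h import *
s=sense();print(s['position'],s['contact_force'],GR.inv().apply(s['contact_force']));back(0)"
```

```text
[662.78998012 225.97862373 254.05967015] [ 2.79704047 -1.46634931  4.92190701] [-0.52076592  1.42124665 -5.64868526]
shift [0.04  0.004 0.001] turn [0.0002 0.0006 0.0002] deg 0.1
```

>>> arm_command --moves '[0.015,0,0,0,0,0,0.03,0,0,0,0,0,0.04,0,0,0,0,0,0.045,0,0,0,0,0,0.045,0,0,0,0,0]'

```text
t: 18.0
position: [666.1, 226.4, 251.9]
eef_rot: [-0.002, 0.953, -0.008, -0.303]
contact_force: [1.8, -0.2, 7.6]
opening: 29.4
gripper_force: 62.4
```

```bash
python3 -c "
from h import *
s=sense();print(s['position'],s['contact_force'],GR.inv().apply(s['contact_force']));back(0)"
```

```text
[666.14599134 226.43364997 251.85016713] [ 1.7586067  -0.24088666  7.57776432] [-2.91772045  0.2193579  -7.21193632]
shift [-0.     0.009  0.002] turn [-0.      0.0011  0.0005] deg 0.2
```

>>> arm_command --moves '[0.015,0,-0.01,0,0,0,0.02,0,-0.01,0,0,0,0.02,0,-0.01,0,0,0]'

```text
t: 18.3
position: [667.7, 226.5, 251.1]
eef_rot: [-0.002, 0.952, -0.008, -0.305]
contact_force: [1.0, 0.6, 6.6]
opening: 29.5
gripper_force: 62.3
```

```bash
python3 -c "
from h import *
s=sense();print(s['position'],s['contact_force'],GR.inv().apply(s['contact_force']));back(0)"
```

```text
[667.65011757 226.51270354 251.07774532] [0.98944893 0.56311464 6.61331303] [-3.00479637 -0.57158812 -5.97298103]
shift [-0.017  0.01   0.004] turn [0.0001 0.0023 0.0007] deg 0.4
```

>>> arm_command --moves '[-0.01,0,0,0,0,0,-0.01,0,0,0,0,0]'

```text
t: 18.5
position: [667.1, 226.5, 251.3]
eef_rot: [-0.002, 0.953, -0.008, -0.304]
contact_force: [0.6, -0.6, 5.5]
opening: 29.3
gripper_force: 62.2
```

>>> arm_command --moves '[0,0,0,0,0,0,0,0,0,0,0,0,0,0,0,0,0,0,0,0,0,0,0,0,0,0,0,0,0,0,0,0,0,0,0,0,0,0,0,0,0,0,0,0,0,0,0,0]' --gripper 100

```text
t: 19.3
position: [667.0, 226.1, 249.1]
eef_rot: [-0.002, 0.953, -0.009, -0.304]
contact_force: [0.3, 0.1, 0.6]
opening: 85.6
gripper_force: 0.0
```

>>> arm_command --moves '[0,0,-0.15,0,0,0,0,0,-0.4,0,0,0,0,0,-0.7,0,0,0,0,0,-1,0,0,0,0,0,-1,0,0,0,0,0,-1,0,0,0]'

```text
t: 19.9
position: [725.0, 225.2, 330.5]
eef_rot: [-0.002, 0.953, -0.009, -0.304]
contact_force: [-0.1, 0.3, -0.4]
opening: 85.5
gripper_force: 0.0
```

```bash
python3 - <<'E'
from h import *
w=snapshot("wrist");q=snapshot("scene");p=snapshot("top")
A=cv2.resize(w["img"],(400,300))
B=cv2.resize(q["img"][190:250,330:410],(400,300),interpolation=3);C=cv2.resize(p["img"][140:240,310:443],(400,300),interpolation=3);D=cv2.resize(q["img"][220:320,160:293],(400,300),interpolation=3)
cv2.imwrite("pics/end.png",np.vstack([np.hstack([A,B]),np.hstack([C,D])]))
E
```

```text
(no output)
```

View pics/end.png

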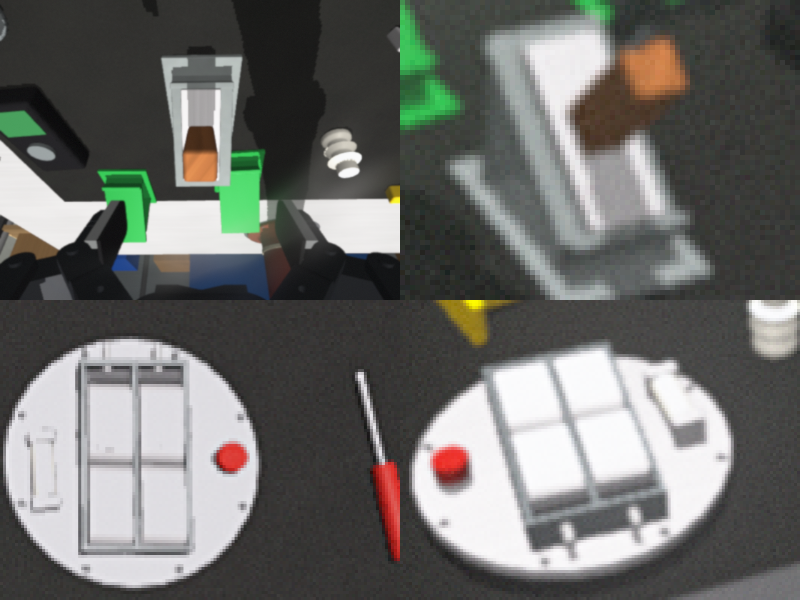

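The tamper lies flat on the stand against the lip, the links are flat in both lanes, and the gripper is clear.

```bash
python3 -c "
from h import *
print(finish_job())"
```

```text
the job is handed in; nothing more can be done
None
```

Job handed in at about 20 s: the last pictures show all four links flat in both lanes, and the tamper back on the grey stand, sole against the lip and released.

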